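# Slide a loaded cell carrier over the step into the test dock

### The arm

A 6-joint arm with a two-finger parallel gripper is mounted at the origin on a cart in front of the work surface, level with it; the furniture and walls round the work are solid. World frame = base frame: x ahead of the robot, y to its left, z up, the work surface at z = 0. Lengths are in mm, angles in rad, forces in N, time in s.
With the tool pointing down it reaches from about 350 to 975 mm from the base axis. Payload 4.9 kg.
Tool frame: the origin (TCP) lies midway between the tips of the shut fingers; the grasp point (between the pads) lies 19 mm behind it; z points along the fingers, y is the line along which they close (so a half turn about z gives the same grasp; the last joint's range is limited). The gripper opens to 85 mm and grips with 20 to 120 N. Pads are 22 mm wide; open, the fingers measure 114 mm over their backs; the gripper's body (76 mm by 85 mm) begins 54 mm behind the grasp point. The pads swing forward as they close: fully open they stand 13 mm farther back than shut.
Start: joints at [1.115, 0.053, 1.613, -0, 1.476, -0.119], TCP at [206.532, 589.87, 231.304] pointing down, gripper open.
Joint ranges: [-3.01, 3.01], [-1.01, 2.22], [0.06, 2.58], [-1.02, 4.17], [0.09, 2.62], [-3.14, 3.14]. Speed limits (rad/s): [2.57, 2.57, 3.14, 3.14, 3.14, 3.14].

### API

Orientations are given as a unit quaternion [w, x, y, z].
In Python, from plant import bot, imaging, order gives the robot as it stands. The module is installed in compiled form; this text tells all that it offers.
- The arm moves only by the tool jog_arm, never from a script. Its argument "increments" is a list of rows, each an object of numbers: "hand": the closure, from 0 (fully open) to 1 (shut); "tx", "ty", "tz": the shift along the tool's x, y, z in mm; "roll": the turn about the tool's z in rad. In form: [{"hand": .., "tx": .., "ty": .., "tz": .., "roll": ..}, ...]. A call has exactly 8 rows; each row shifts and turns the commanded pose from where the row before left it, along the tool's axes as they then stand; what a row does not reach is not made up. A row lasts 1/10 s, in which the tool goes at most 50 mm and 8.59 degrees, less where a joint would pass 70% of its speed; a pose out of reach is approached as far as the arm can. A call is refused whole if a number of a shift passes 50 or a number of a turn 0.15, either way. A call with a gripper value outside its range is refused whole. The fingers move at their own pace and stop on an object; "force" is the grip in N (left out, the last holds). Time passes only in rows, so rows that do not move let the fingers close, or fill a call up. It gives the time, the measured TCP pose, the force, the opening and the grip force at its end, in the units of the state.
- bot.observe(): the state, without advancing time (a new reading comes with each control period).
- imaging.grab_frame(name): name is "scene" or "top"; returns the picture (384x512x3 uint8, blue, green, red); there is no depth.
- imaging.calibration(name): a dict with "intrinsics" (3x3 intrinsics, pixels), "R" (3x3) and "t" (3): a world point X has camera coordinates R X + t. Camera axes: x right, y down, z forward; pixel columns grow to the right and rows downward; lengths in mm; the calibration is good to about 2 mm. A picture is of the moment at which its call begins. calibration takes no time and is no camera call.
- order.hand_in(): hands the job in; it is judged then, once.
The state is a dict: "t": time; "joints": joint angles; "qd": joint speeds; "joint_efforts": joint torques, N m; "position": TCP position; "orientation": TCP orientation; "ft_force": force on the tool from outside, world axes, zero at the start; "ft_torque": the same for the moment, N m; "gripper_width": opening from 0.0 (shut) to 1.0 (fully open); "grip_force": force on a finger pad.
Only numpy, scipy, OpenCV 4.12 (cv2) and the standard library are available. Lean on these libraries where they do the work, as an engineer would, in place of code of your own. Each camera call takes 0.05 s, during which the arm holds its last target. There are 200 camera calls.

### The job

Slide the loaded cell carrier from the plywood board up over the small step and into the metal test dock, under its side rails, until the orange catch snaps up behind it and keeps the spring contacts pressed; then let go. Keep the carrier level and low (never more than about 1 cm above the dock's bed) and its two cells standing in their pockets, feel your way rather than forcing it against the step, rails or end stop, and leave the tin, spool and cup alone.

Things in the scene. Friction and masses are not known exactly. Their poses are not given: they have to be found in the camera images.
- carrier: Loose grey plate 140 x 160 x 10 mm with square edges, 0.24 to 0.42 kg, a blue upright handle in its middle and a standing loose cell in a 12 mm deep pocket either side at y = +-48 mm. Origin: centre of the plate's underside; x to the leading edge (70 mm ahead; trailing edge 70 mm behind), y across, z up.
- carrier_grip (a point): Grasp point in the carrier's handle, 58 mm above the plate's underside, axes as the carrier. The handle is 12 mm thick along x, 36 mm wide along y, its top 18 mm above this point: grasp from above, fingers closing along the carrier's x. Pockets and cells start 26 mm to either side in y; cell tops are 80 mm above the underside.
- dock: Fixed metal test dock, 231 x 200 mm. Origin: middle of its mouth edge, 23 mm below the bed's top; x points into the dock (the way to slide), z up. Yellow flared guides at x = 5 to 50 mm; beyond, side walls 165 mm apart (the carrier is 160). Home for the carrier is on the centre line, underside on the bed, its origin at x = 95 to 125 mm, as the contacts and catch are set.
- bed_edge (a point): Middle of the dock bed's front edge, at the bed's top surface. The bed stands higher than the board by a square step that differs from start to start, 3 to 7 mm.
- board_top (a point): Point on the top of the fixed plywood loading board (240 x 210 mm, 20 mm high), on the dock's centre line, 120 mm before the dock's mouth edge. The board has the same x axis as the dock and ends 3 mm before it. The carrier starts on the board.
- rail_mouth (a point): Centre line of the dock, 13 mm above the bed, at x = 70 mm, where the lips of the side rails begin. They overhang the carrier's plate by 7 mm each side; their underside is 13 mm above the bed (plate 10 mm), with an upward-flared lead-in from x = 52 mm. The carrier thus enters only by sliding flat along the bed.
- dock_contacts (a joint): Spring contact bar at the far end, pressed by the carrier's leading edge: 0 = free (4 N), grows as pressed; hard stop at 0.005 m (6.5 N, then rigid). It is clamped on one insert with the catch, set anew each start and not measured: its free face lies at dock x = 163 to 193 mm, always 138 mm from the catch's back face. Let go, the carrier is pushed back 0 to 3 mm on to the catch.
- dock_catch (a joint): Orange wedge catch, 30 mm wide, mid-bed: 0 = up (5 mm above the bed), grows as pressed down (max 0.006 m, 1 to 2 N). Its upright back face is at dock x = 25 to 55 mm (see the contacts), its ramp 13 mm long on the mouth side (about 5 N to push over). It snaps up once the trailing edge is past, 2 mm into the contacts' travel, 3 mm before their hard stop.
- left_cell: Grey 32 mm cell, 70 mm tall, standing in the carrier's pocket at carrier y = +48 mm. Origin at its foot, z up along the can.
- right_cell: The same at carrier y = -48 mm.
- tin: Yellow-lidded flux tin, 51 mm diameter, 21 mm high, standing just beyond an end of the board or dock; leave alone. Origin at its foot.
- spool: Blue solder spool, 56 mm diameter, 38 mm high, standing just beyond an end of the board or dock; leave alone. Origin at its foot.
- cup: White cup, 68 mm diameter, 42 mm high, standing just beyond an end of the board or dock; leave alone. Origin at its foot.
Not all that is in view belongs to the job. What is shaped like the left_cell but pink is not meant.

How it is judged:
By the outcome, as a careful person would: the job done as asked, in the order asked, and still so for the second after the job is handed in, with the robot touching nothing.
It also fails if it takes over 48 s, if anything falls off the work surface, if the arm or the gripper's body presses on something with over 40 N, if the wrist force passes 120 N, or if a joint passes its speed limit or range.

## Working session

There is one attempt and no reset: what is moved stays moved. The work goes in short steps, Python scripts to look and compute and a tool call to move; the robot and the scene stay as the last step left them, time stands still between calls to the robot, and variables do not carry over. Pictures are saved under pics/ and viewed, at most 10 in all, crops included, and the job is handed in when it is done.

Besides the shell and the picture viewer there is one more tool, called after ">>>" as name(argument=value, ...) on one line, values as JSON. jog_arm: Moves the arm, as the interface text tells. Its arguments: {"type":"object","properties":{"increments":{"type":"array","items":{"type":"object","properties":{"hand":{"type":"number"},"tx":{"type":"number"},"ty":{"type":"number"},"tz":{"type":"number"},"roll":{"type":"number"}}}},"force":{"type":"number"}},"required":["increments"]}

```bash
mkdir -p pics
python3 - <<'E'
from plant import bot, imaging
import cv2,numpy as np
s=bot.observe();print(s)
for n in("scene","top"):
    cv2.imwrite(f"pics/{n}0.png",imaging.grab_frame(n))
    c=imaging.calibration(n);print(n,{k:np.round(v,3).tolist() for k,v in c.items()})
E
```

```text
{'t': 0.0, 'joints': array([ 1.11498704e+00,  5.33927813e-02,  1.61429354e+00, -1.53546472e-05,
        1.47595496e+00, -1.19009323e-01]), 'qd': array([-0.00103329, -0.00137208,  0.00239531, -0.00010539,  0.00145975,
        0.00026405]), 'joint_efforts': array([ 1.44610326e-04, -3.93690634e+01, -3.70167124e+01, -1.29260175e-04,
        7.43972138e-03, -1.11121028e-05]), 'position': array([206.28106807, 589.32976326, 230.04100027]), 'orientation': array([-2.83032514e-04,  1.67604365e-01,  9.85853806e-01, -9.84464820e-04]), 'ft_force': array([ 0.07670597,  0.74515316, -0.70512028]), 'ft_torque': array([ 0.06720392, -0.03965907, -0.05692403]), 'grip_force': 0.0, 'gripper_width': 0.996954385068608}
scene {'intrinsics': [[359.436, 0.0, 259.334], [0.0, 359.436, 188.548], [0.0, 0.0, 1.0]], 'R': [[0.884, -0.468, 0.002], [-0.25, -0.475, -0.844], [0.396, 0.745, -0.537]], 't': [-460.044, 196.971, 703.397]}
top {'intrinsics': [[369.236, 0.0, 251.367], [0.0, 369.236, 191.896], [0.0, 0.0, 1.0]], 'R': [[0.007, -1.0, 0.008], [-0.998, -0.008, -0.065], [0.065, -0.007, -0.998]], 't': [-1.719, 514.406, 1003.3]}
```

View pics/scene0.png

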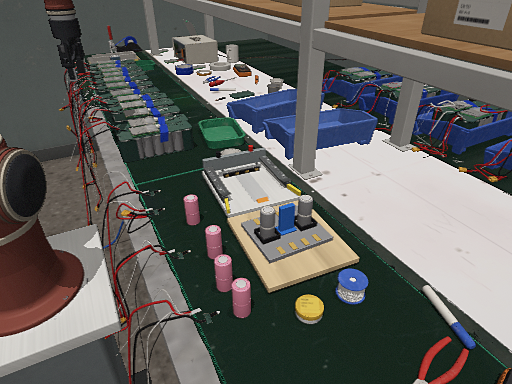

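View pics/top0.png

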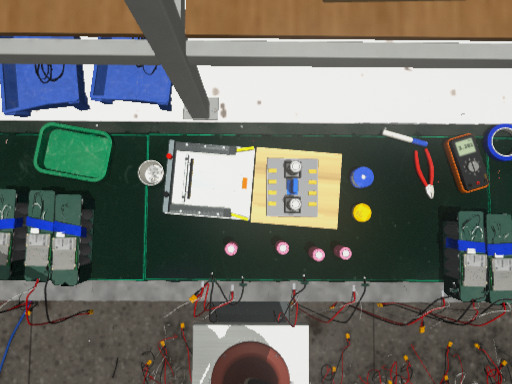

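The top view shows the dock at (210,180), opening to the right (catch at (244,183)), and the board at (297,188) with the carrier at (292,187). The tin (362,212) and spool (362,177) are beyond the board, and the cup (151,173) is beyond the dock. The four pink cells are decoys; the grey cells in the carrier, at (293,168) and (293,205), are the ones meant.

```bash
cat > h.py <<'E'
import cv2,numpy as np
from plant import bot, imaging
def cast(n,uv,z):
    c=imaging.calibration(n);K,R,t=(np.array(c[k],float) for k in("intrinsics","R","t"))
    d=R.T@np.linalg.solve(K,[uv[0],uv[1],1.]);o=-R.T@t
    return o+d*(z-o[2])/d[2]
def pix(n,X):
    c=imaging.calibration(n);p=np.array(c["intrinsics"])@(np.array(c["R"])@np.array(X,float)+np.array(c["t"]));return p[:2]/p[2]
def blobs(m,amin=20):
    cs,_=cv2.findContours(m.astype(np.uint8)*255,cv2.RETR_EXTERNAL,cv2.CHAIN_APPROX_NONE)
    return [c for c in cs if cv2.contourArea(c)>=amin]
def hsv(im): return cv2.cvtColor(im,cv2.COLOR_BGR2HSV)
E
python3 - <<'E'
from h import *
im=cv2.imread("pics/top0.png")
cv2.imwrite("pics/top0c.png",cv2.resize(im[130:240,155:355],None,fx=4,fy=4,interpolation=cv2.INTER_CUBIC))
H=hsv(im)
def roi(m):
    o=np.zeros_like(m);o[130:240,155:350]=m[130:240,155:350];return o
h,s,v=H[...,0],H[...,1],H[...,2]
for nm,m,z,a in(("wood",(h>12)&(h<28)&(s>50)&(s<150)&(v>150),20,500),("blue",(h>100)&(h<125)&(s>120),76,20),("orange",(h>5)&(h<18)&(s>180)&(v>150),25,5),("yellow",(h>22)&(h<33)&(s>150)&(v>120),35,5)):
    for c in blobs(roi(m),a):
        r=cv2.minAreaRect(c);b=cv2.boxPoints(r)
        print(nm,np.round(r[0],1),np.round(r[1],1),round(r[2],1),"ctr",np.round(cast("top",r[0],z),1),"box",[np.round(cast("top",p,z)[:2],1).tolist() for p in b])
E
```

```text
wood [296.5 187.6] [87.  76.1] 4.7 ctr [ 527.  -122.1   20. ] box [[431.6, 5.3], [641.6, -10.3], [623.8, -251.4], [413.9, -232.5]]
blue [292. 186.] [16. 10.] 90.0 ctr [ 526.8 -103.2   76. ] box [[547.6, -90.1], [547.8, -116.2], [506.0, -116.2], [505.8, -90.1]]
orange [244.5 182.5] [9. 3.] 90.0 ctr [539.6  21.3  25. ] box [[551.9, 25.5], [552.0, 17.3], [527.2, 17.1], [527.1, 25.3]]
yellow [238.9 216.8] [17.4  2.8] 18.4 ctr [445.6  35.5  35. ] box [[449.2, 59.0], [456.5, 56.7], [442.0, 12.0], [434.7, 14.4]]
yellow [312. 204.] [2. 6.] 90.0 ctr [ 481.6 -162.2   35. ] box [[484.3, -154.1], [484.4, -170.4], [479.0, -170.4], [478.9, -154.1]]
yellow [271.5 203. ] [2. 5.] 90.0 ctr [483.5 -52.4  35. ] box [[486.2, -45.6], [486.3, -59.2], [480.8, -59.2], [480.7, -45.6]]
yellow [312. 193.] [2. 6.] 90.0 ctr [ 511.5 -162.3   35. ] box [[514.2, -154.2], [514.3, -170.5], [508.9, -170.5], [508.7, -154.2]]
yellow [271.5 192. ] [2. 5.] 90.0 ctr [513.4 -52.3  35. ] box [[516.0, -45.5], [516.1, -59.1], [510.7, -59.1], [510.6, -45.5]]
yellow [312. 182.] [2. 6.] 90.0 ctr [ 541.5 -162.4   35. ] box [[544.2, -154.3], [544.3, -170.6], [538.8, -170.6], [538.7, -154.3]]
yellow [271.5 181. ] [2. 5.] 90.0 ctr [543.3 -52.2  35. ] box [[546.0, -45.4], [546.1, -59.0], [540.7, -59.0], [540.6, -45.4]]
yellow [312. 171.] [2. 6.] 90.0 ctr [ 571.6 -162.5   35. ] box [[574.3, -154.4], [574.4, -170.7], [568.9, -170.7], [568.8, -154.3]]
yellow [272. 170.] [2. 6.] 90.0 ctr [573.4 -53.4  35. ] box [[576.1, -45.2], [576.3, -61.6], [570.8, -61.6], [570.6, -45.3]]
yellow [245.  148.4] [ 3.1 16.5] 81.9 ctr [632.1  20.7  35. ] box [[633.0, 43.7], [639.8, -1.1], [631.3, -2.3], [624.5, 42.4]]
```

View pics/top0c.png

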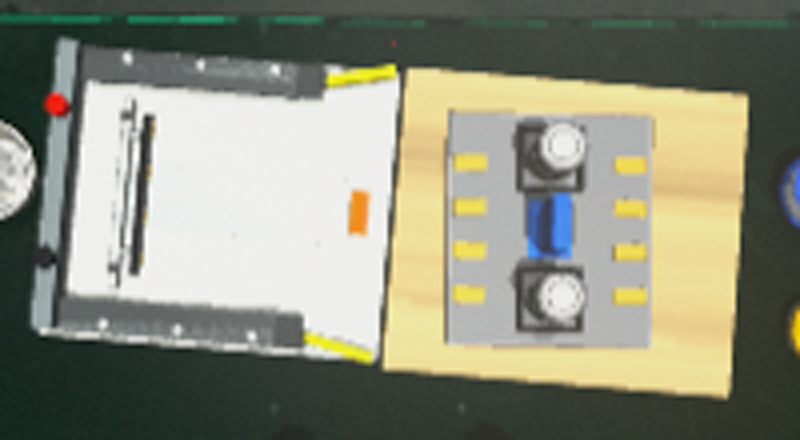

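The crop confirms it: carrier plate between crop x 447 and 652 and y 112 and 345, with grey cells in its pockets at (563,145) and (563,297). The orange catch is at (359,212), the contact bar at (140,195), and the yellow guides are by the mouth at (360,77) and (340,347).

Run:
```python
from h import *
im=cv2.imread("pics/top0.png");H=hsv(im);h,s,v=H[...,0],H[...,1],H[...,2]
f=lambda p:(155+p[0]/4-.375,130+p[1]/4-.375)
print("mouth",[np.round(cast("top",f(p),25)[:2],1) for p in((400,70),(379,362))])
print("catch ctr",np.round(cast("top",(244.5,182.5),28),1),"contact",[np.round(cast("top",f(p),35)[:2],1) for p in((151,117),(139,272))])
print("railstart",[np.round(cast("top",f(p),38)[:2],1) for p in((326,98),(303,343))])
m=np.zeros(h.shape,bool);m[152:222,262:322]=((s<60)&(v>90)&(v<200))[152:222,262:322]
c=max(blobs(cv2.morphologyEx(m.astype(np.uint8),cv2.MORPH_CLOSE,np.ones((5,5)))>0),key=cv2.contourArea)
r=cv2.minAreaRect(c);print(r,np.round([cast("top",p,30)[:2] for p in cv2.boxPoints(r)],1),np.round(cast("top",r[0],30),1))
print("plate hand-read",[np.round(cast("top",f(p),30)[:2],1).tolist() for p in((450,112),(652,117),(650,347),(446,343))])
# top of handle: scene blue
im=cv2.imread("pics/scene0.png");H=hsv(im);h,s,v=H[...,0],H[...,1],H[...,2]
m=np.zeros(h.shape,bool);m[195:245,270:305]=((h>100)&(h<125)&(s>120))[195:245,270:305]
for c in blobs(m):print("scene handle",cv2.boundingRect(c))
print([np.round(pix("scene",(526,-105,z)),1) for z in(30,78,96)])
```

```text
mouth [array([637.9,  -5.8]), array([436.7,   7.1])]
catch ctr [539.3  21.3  28. ] contact [array([602.1, 163.8]), array([496.3, 170. ])]
railstart [array([615.7,  44.6]), array([449.2,  58.4])]
((291.5, 187.0), (58.0, 51.0), 90.0) [[ 607.1  -37.1]
 [ 608.3 -177.3]
 [ 449.3 -176.6]
 [ 448.3  -37.9]] [ 527.8 -107.2   30. ]
plate hand-read [[608.1, -40.2], [605.9, -179.0], [448.3, -176.9], [449.9, -38.2]]
scene handle (275, 203, 22, 32)
[array([283.1, 228.2]), array([283.9, 211.1]), array([284.2, 204.4])]
```

>>> jog_arm(increments=[{"hand": 0, "tx": -20, "ty": -20, "tz": 0, "roll": 0}, {"hand": 0, "tx": -33, "ty": -34, "tz": 0, "roll": 0}, {"hand": 0, "tx": -33, "ty": -34, "tz": 0, "roll": 0}, {"hand": 0, "tx": -33, "ty": -34, "tz": 0, "roll": 0}, {"hand": 0, "tx": -33, "ty": -34, "tz": 0, "roll": 0}, {"hand": 0, "tx": -33, "ty": -34, "tz": 0, "roll": 0}, {"hand": 0, "tx": -33, "ty": -34, "tz": 0, "roll": 0}, {"hand": 0, "tx": -33, "ty": -34, "tz": 0, "roll": 0}], force=60)

```text
t: 0.9
position: [358.3, 261.6, 230.9]
orientation: [-0.0, 0.167, 0.986, -0.0]
ft_force: [0.9, 0.4, 0.5]
gripper_width: 1.001
grip_force: 0.0
```

>>> jog_arm(increments=[{"hand": 0, "tx": -33, "ty": -34, "tz": 0, "roll": 0}, {"hand": 0, "tx": -33, "ty": -34, "tz": 0, "roll": 0}, {"hand": 0, "tx": -33, "ty": -34, "tz": 0, "roll": 0}, {"hand": 0, "tx": -33, "ty": -34, "tz": 0, "roll": 0}, {"hand": 0, "tx": -33, "ty": -34, "tz": 0, "roll": 0}, {"hand": 0, "tx": -33, "ty": -34, "tz": 0, "roll": 0}, {"hand": 0, "tx": -33, "ty": -34, "tz": 0, "roll": 0}, {"hand": 0, "tx": -18, "ty": -18, "tz": 0, "roll": 0}])

```text
t: 1.7
position: [509.0, -63.6, 230.7]
orientation: [-0.0, 0.169, 0.986, -0.0]
ft_force: [-0.5, 0.2, 0.0]
gripper_width: 1.001
grip_force: 0.0
```

>>> jog_arm(increments=[{"hand": 0, "tx": -17, "ty": -18, "tz": 0, "roll": 0}, {"hand": 0, "tx": -16, "ty": -18, "tz": 0, "roll": 0}, {"hand": 0, "tz": 20, "roll": -0.12}, {"hand": 0, "tz": 30, "roll": -0.12}, {"hand": 0, "tz": 30, "roll": -0.097}, {"hand": 0, "tz": 20, "roll": 0}, {"hand": 0, "tz": 0}, {"hand": 0, "tz": 0}])

```text
invalid input
```

Run:
```python
from h import *
s=bot.observe();print(s["position"],s["orientation"],s["ft_force"])
a=imaging.grab_frame("scene");b=imaging.grab_frame("top")
A=cv2.resize(a[130:310,170:390],(400*1,327));B=cv2.resize(b[120:240,220:367],(400,327))
cv2.imwrite("pics/m1.png",np.hstack([A,B]))
```

```text
[509.04534439 -63.60360952 230.71640783] [-3.43918395e-04  1.69085887e-01  9.85601221e-01 -2.80724614e-04] [-0.45948703  0.21698096  0.04953433]
```

View pics/m1.png

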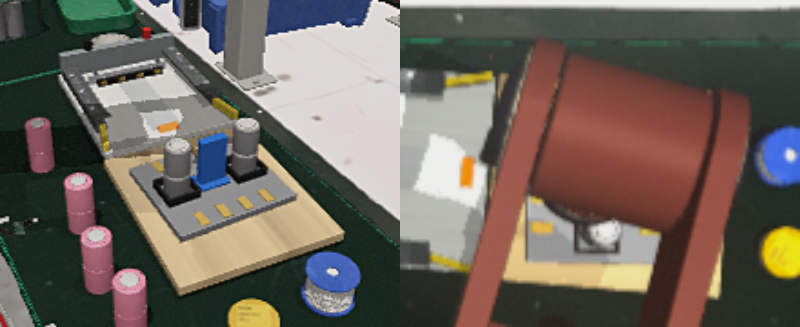

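The move was refused because each row needs every field, so the arm didn't move. The picture shows the arm blocking the top view, while the scene view shows the handle clearly at (211,160). I'll resend with all fields.

>>> jog_arm(increments=[{"hand": 0, "tx": -17, "ty": -18, "tz": 0, "roll": 0}, {"hand": 0, "tx": -16, "ty": -18, "tz": 0, "roll": 0}, {"hand": 0, "tx": 0, "ty": 0, "tz": 20, "roll": -0.12}, {"hand": 0, "tx": 0, "ty": 0, "tz": 30, "roll": -0.12}, {"hand": 0, "tx": 0, "ty": 0, "tz": 30, "roll": -0.097}, {"hand": 0, "tx": 0, "ty": 0, "tz": 20, "roll": 0}, {"hand": 0, "tx": 0, "ty": 0, "tz": 0, "roll": 0}, {"hand": 0, "tx": 0, "ty": 0, "tz": 0, "roll": 0}])

```text
t: 2.6
position: [527.6, -104.6, 131.4]
orientation: [-0.0, -0.0, 1.0, 0.0]
ft_force: [1.0, -0.2, 0.7]
gripper_width: 1.002
grip_force: 0.0
```

Run:
```python
from h import *
s=bot.observe();print(s["position"],s["orientation"],s["ft_force"])
a=imaging.grab_frame("scene")
cv2.imwrite("pics/m2.png",cv2.resize(a[150:290,200:360],None,fx=4,fy=4,interpolation=cv2.INTER_CUBIC))
print((pix("scene",s["position"])-(200,150))*4)
```

```text
[ 527.57950573 -104.60070467  131.36038764] [-3.30188711e-04 -4.34231913e-04  9.99999829e-01  2.10296909e-04] [ 0.9864576  -0.18201519  0.66697482]
[341.71818083 161.96467753]
```

View pics/m2.png

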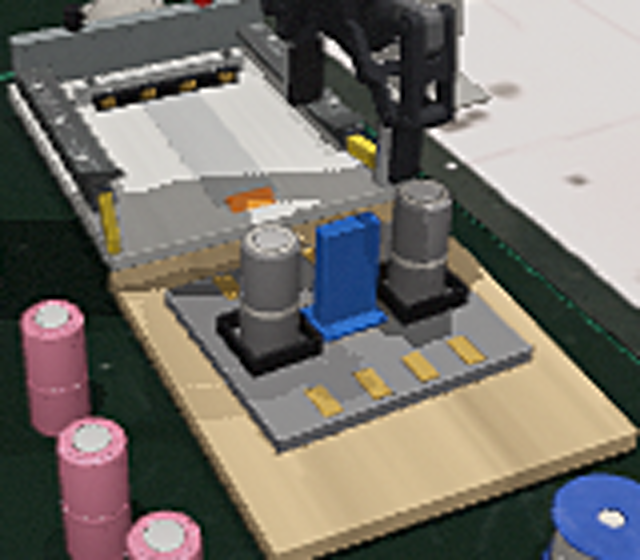

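The gripper straddles the handle: fingers at crop (305,75) and (405,155), handle top at (348,222). The cells stand clear at (272,240) and (425,190), so I'm descending and closing.

>>> jog_arm(increments=[{"hand": 0, "tx": 0, "ty": -3, "tz": 20, "roll": 0}, {"hand": 0, "tx": 0, "ty": 0, "tz": 20, "roll": 0}, {"hand": 0, "tx": 0, "ty": 0, "tz": 20, "roll": 0}, {"hand": 0, "tx": 0, "ty": 0, "tz": 12, "roll": 0}, {"hand": 0.4, "tx": 0, "ty": 0, "tz": 0, "roll": 0}, {"hand": 0.6, "tx": 0, "ty": 0, "tz": 0, "roll": 0}, {"hand": 0.7, "tx": 0, "ty": 0, "tz": 0, "roll": 0}, {"hand": 0.75, "tx": 0, "ty": 0, "tz": 0, "roll": 0}], force=40)

```text
t: 3.45
position: [528.8, -108.7, 60.7]
orientation: [0.001, -0.0, 1.0, -0.0]
ft_force: [-0.9, 0.6, -0.6]
gripper_width: 0.328
grip_force: 0.0
```

>>> jog_arm(increments=[{"hand": 0.78, "tx": 0, "ty": 0, "tz": 0, "roll": 0}, {"hand": 0.82, "tx": 0, "ty": 0, "tz": 0, "roll": 0}, {"hand": 0.86, "tx": 0, "ty": 0, "tz": 0, "roll": 0}, {"hand": 0.9, "tx": 0, "ty": 0, "tz": 0, "roll": 0}, {"hand": 1, "tx": 0, "ty": 0, "tz": 0, "roll": 0}, {"hand": 1, "tx": 0, "ty": 0, "tz": 0, "roll": 0}, {"hand": 1, "tx": 0, "ty": 0, "tz": 0, "roll": 0}, {"hand": 1, "tx": 0, "ty": 0, "tz": 0, "roll": 0}], force=60)

```text
t: 4.25
position: [528.5, -109.3, 60.2]
orientation: [0.001, 0.0, 1.0, -0.001]
ft_force: [-0.6, -4.2, 4.0]
gripper_width: 0.131
grip_force: 59.6
```

>>> jog_arm(increments=[{"hand": 1, "tx": 0, "ty": 0, "tz": -3, "roll": 0}, {"hand": 1, "tx": 0, "ty": 0, "tz": -3, "roll": 0}, {"hand": 1, "tx": 0, "ty": 0, "tz": -3, "roll": 0}, {"hand": 1, "tx": -1, "ty": 0, "tz": 0, "roll": 0.025}, {"hand": 1, "tx": 0, "ty": 0, "tz": 0, "roll": 0.025}, {"hand": 1, "tx": 0, "ty": 0, "tz": 0, "roll": 0.024}, {"hand": 1, "tx": 0, "ty": 0, "tz": 0, "roll": 0}, {"hand": 1, "tx": 0, "ty": 0, "tz": 0, "roll": 0}])

```text
t: 5.05
position: [528.7, -108.3, 68.2]
orientation: [-0.0, 0.037, 0.999, 0.0]
ft_force: [-0.5, 0.4, -7.1]
gripper_width: 0.132
grip_force: 58.3
```

Run:
```python
from h import *
s=bot.observe();print(s["position"],s["orientation"],s["ft_force"],s["ft_torque"])
a=imaging.grab_frame("scene")
cv2.imwrite("pics/m3.png",cv2.resize(a[150:290,200:360],None,fx=4,fy=4,interpolation=cv2.INTER_CUBIC))
```

```text
[ 528.74952865 -108.31840925   68.18242368] [-1.07846605e-04  3.68869926e-02  9.99319436e-01  5.27641384e-05] [-0.4764044   0.43985524 -7.14806543] [0.04921678 0.00833181 0.0180499 ]
```

View pics/m3.png

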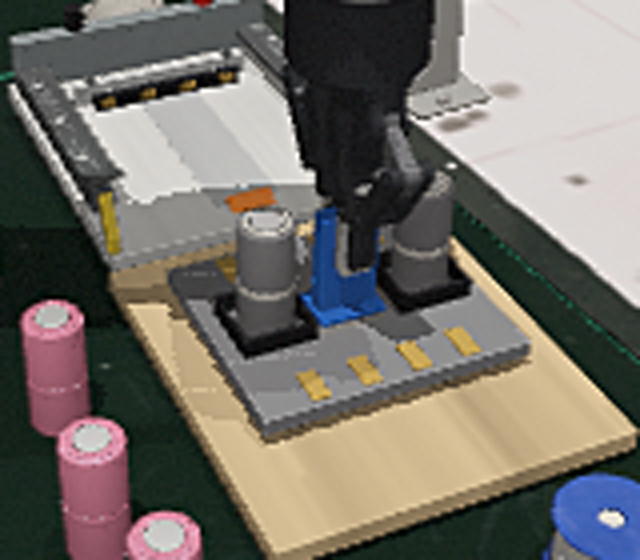

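The carrier is lifted level and parallel with the board, both cells standing; its weight reads about 7 N. Advancing over the step.

>>> jog_arm(increments=[{"hand": 1, "tx": 0, "ty": 5, "tz": 0, "roll": 0}, {"hand": 1, "tx": 0, "ty": 7, "tz": 0, "roll": 0}, {"hand": 1, "tx": 0, "ty": 7, "tz": 0, "roll": 0}, {"hand": 1, "tx": 0, "ty": 7, "tz": 0, "roll": 0}, {"hand": 1, "tx": 0, "ty": 6, "tz": 0, "roll": 0}, {"hand": 1, "tx": 0, "ty": 5, "tz": 0, "roll": 0}, {"hand": 1, "tx": 0, "ty": 5, "tz": 0, "roll": 0}, {"hand": 1, "tx": 0, "ty": 4, "tz": 0, "roll": 0}])

```text
t: 5.9
position: [532.2, -62.0, 68.3]
orientation: [-0.0, 0.037, 0.999, 0.0]
ft_force: [-0.2, -0.3, -6.8]
gripper_width: 0.131
grip_force: 58.5
```

>>> jog_arm(increments=[{"hand": 1, "tx": 0, "ty": 5, "tz": 0, "roll": 0}, {"hand": 1, "tx": 0, "ty": 5, "tz": 0, "roll": 0}, {"hand": 1, "tx": 0, "ty": 5, "tz": 0, "roll": 0}, {"hand": 1, "tx": 0, "ty": 5, "tz": 0, "roll": 0}, {"hand": 1, "tx": 0, "ty": 5, "tz": 0, "roll": 0}, {"hand": 1, "tx": 0, "ty": 5, "tz": 0, "roll": 0}, {"hand": 1, "tx": 0, "ty": 0, "tz": 0, "roll": 0}, {"hand": 1, "tx": 0, "ty": 0, "tz": 0, "roll": 0}])

```text
t: 6.7
position: [534.5, -32.1, 68.3]
orientation: [0.0, 0.037, 0.999, 0.0]
ft_force: [0.1, 0.6, -5.6]
gripper_width: 0.132
grip_force: 58.8
```

Run:
```python
from h import *
s=bot.observe();print(s["position"],s["orientation"],s["ft_force"],s["ft_torque"])
a=imaging.grab_frame("scene")
cv2.imwrite("pics/m4.png",cv2.resize(a[140:280,190:350],None,fx=5,fy=4.28,interpolation=cv2.INTER_CUBIC)[:600])
```

```text
[534.49517585 -32.12449767  68.33552089] [4.98989966e-05 3.67795752e-02 9.99323342e-01 3.45468787e-04] [ 0.13659781  0.6206344  -5.56211841] [ 0.19819933 -0.04049403 -0.0301436 ]
```

View pics/m4.png

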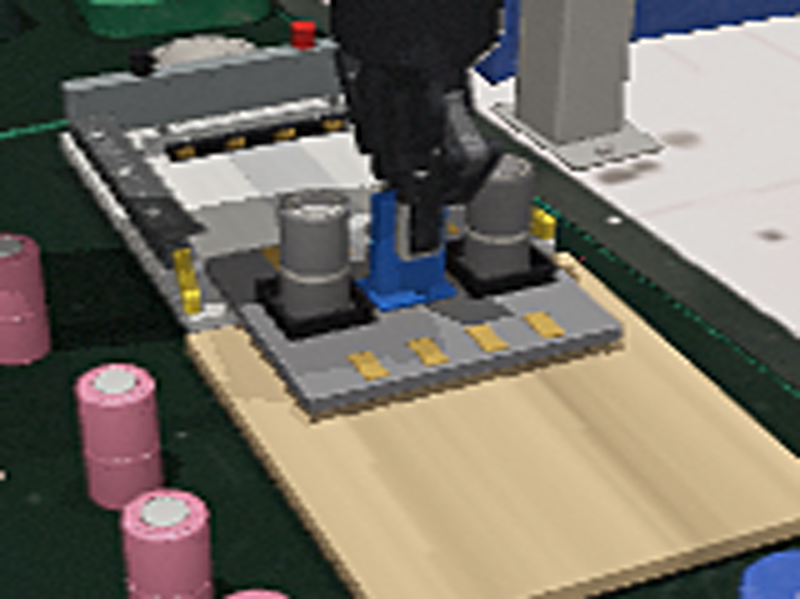

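The carrier is between the yellow guides at (187,280) and (545,222), level, with both cells up; the catch is touching it lightly (about 1 N). Now lowering to feel the bed.

>>> jog_arm(increments=[{"hand": 1, "tx": 0, "ty": 0, "tz": 0.5, "roll": 0}, {"hand": 1, "tx": 0, "ty": 0, "tz": 0.5, "roll": 0}, {"hand": 1, "tx": 0, "ty": 0, "tz": 0, "roll": 0}, {"hand": 1, "tx": 0, "ty": 0, "tz": 0, "roll": 0}, {"hand": 1, "tx": 0, "ty": 0, "tz": 0, "roll": 0}, {"hand": 1, "tx": 0, "ty": 0, "tz": 0, "roll": 0}, {"hand": 1, "tx": 0, "ty": 0, "tz": 0, "roll": 0}, {"hand": 1, "tx": 0, "ty": 0, "tz": 0, "roll": 0}])

```text
t: 7.55
position: [534.5, -32.6, 67.3]
orientation: [0.0, 0.037, 0.999, -0.0]
ft_force: [0.0, 0.2, -4.8]
gripper_width: 0.135
grip_force: 58.9
```

>>> jog_arm(increments=[{"hand": 1, "tx": 0, "ty": 0, "tz": 0.5, "roll": 0}, {"hand": 1, "tx": 0, "ty": 0, "tz": 0.5, "roll": 0}, {"hand": 1, "tx": 0, "ty": 0, "tz": 0, "roll": 0}, {"hand": 1, "tx": 0, "ty": 0, "tz": 0, "roll": 0}, {"hand": 1, "tx": 0, "ty": 0, "tz": 0, "roll": 0}, {"hand": 1, "tx": 0, "ty": 0, "tz": 0, "roll": 0}, {"hand": 1, "tx": 0, "ty": 0, "tz": 0, "roll": 0}, {"hand": 1, "tx": 0, "ty": 0, "tz": 0, "roll": 0}])

```text
t: 8.35
position: [534.4, -32.7, 66.4]
orientation: [-0.0, 0.037, 0.999, -0.0]
ft_force: [-2.0, -0.6, -2.9]
gripper_width: 0.133
grip_force: 59.1
```

Run:
```python
from h import *
s=bot.observe();print(s["position"],s["ft_force"],s["ft_torque"])
```

```text
[534.43285061 -32.65025822  66.43200077] [-1.97331995 -0.64161836 -2.85364428] [0.24130188 0.22897178 0.05984742]
```

>>> jog_arm(increments=[{"hand": 1, "tx": 0, "ty": 0, "tz": 0.5, "roll": 0}, {"hand": 1, "tx": 0, "ty": 0, "tz": 0.5, "roll": 0}, {"hand": 1, "tx": 0, "ty": 0, "tz": 0, "roll": 0}, {"hand": 1, "tx": 0, "ty": 0, "tz": 0, "roll": 0}, {"hand": 1, "tx": 0, "ty": 0, "tz": 0, "roll": 0}, {"hand": 1, "tx": 0, "ty": 0, "tz": 0, "roll": 0}, {"hand": 1, "tx": 0, "ty": 0, "tz": 0, "roll": 0}, {"hand": 1, "tx": 0, "ty": 0, "tz": 0, "roll": 0}])

```text
t: 9.15
position: [534.5, -32.7, 66.4]
orientation: [-0.0, 0.037, 0.999, -0.0]
ft_force: [-5.9, 0.3, 4.7]
gripper_width: 0.133
grip_force: 60.3
```

Run:
```python
from h import *
s=bot.observe();print(s["position"],s["ft_force"],s["ft_torque"])
```

```text
[534.54447589 -32.74961402  66.38392544] [-5.85805785  0.34488297  4.74239901] [0.35217646 0.83115796 0.14147426]
```

>>> jog_arm(increments=[{"hand": 1, "tx": 0, "ty": 0, "tz": -0.8, "roll": 0}, {"hand": 1, "tx": 0, "ty": 0, "tz": 0, "roll": 0}, {"hand": 1, "tx": 1, "ty": 0, "tz": 0, "roll": 0}, {"hand": 1, "tx": 0, "ty": 0, "tz": 0, "roll": 0}, {"hand": 1, "tx": 0, "ty": 0, "tz": 0, "roll": 0}, {"hand": 1, "tx": 0, "ty": 0, "tz": 0, "roll": 0}, {"hand": 1, "tx": 0, "ty": 0, "tz": 0, "roll": 0}, {"hand": 1, "tx": 0, "ty": 0, "tz": 0, "roll": 0}])

```text
t: 9.95
position: [534.0, -32.6, 66.4]
orientation: [0.001, 0.037, 0.999, -0.0]
ft_force: [3.2, -0.1, -1.1]
gripper_width: 0.134
grip_force: 59.4
```

Run:
```python
from h import *
s=bot.observe();print(s["position"],s["ft_force"],s["ft_torque"])
```

```text
[534.04325055 -32.63665947  66.44601072] [ 3.20494996 -0.0981286  -1.11129206] [ 0.10521648 -0.48915359 -0.08624319]
```

>>> jog_arm(increments=[{"hand": 1, "tx": -0.4, "ty": 0, "tz": -0.2, "roll": 0}, {"hand": 1, "tx": 0, "ty": 3, "tz": 0, "roll": 0}, {"hand": 1, "tx": 0, "ty": 3, "tz": 0, "roll": 0}, {"hand": 1, "tx": 0, "ty": 3, "tz": 0, "roll": 0}, {"hand": 1, "tx": 0, "ty": 3, "tz": 0, "roll": 0}, {"hand": 1, "tx": 0, "ty": 3, "tz": 0, "roll": 0}, {"hand": 1, "tx": 0, "ty": 3, "tz": 0, "roll": 0}, {"hand": 1, "tx": 0, "ty": 2, "tz": 0, "roll": 0}])

```text
t: 10.75
position: [535.4, -12.5, 66.5]
orientation: [0.0, 0.037, 0.999, -0.0]
ft_force: [0.8, -1.7, -3.2]
gripper_width: 0.13
grip_force: 59.0
```

Run:
```python
from h import *
s=bot.observe();print(s["position"],s["ft_force"],s["ft_torque"])
```

```text
[535.38857868 -12.46748124  66.52062019] [ 0.7536122  -1.68788569 -3.17966668] [-0.26572762 -0.09832626 -0.0663139 ]
```

>>> jog_arm(increments=[{"hand": 1, "tx": 0, "ty": 3, "tz": 0, "roll": 0}, {"hand": 1, "tx": 0, "ty": 3, "tz": 0, "roll": 0}, {"hand": 1, "tx": 0, "ty": 3, "tz": 0, "roll": 0}, {"hand": 1, "tx": 0, "ty": 3, "tz": 0, "roll": 0}, {"hand": 1, "tx": 0, "ty": 3, "tz": 0, "roll": 0}, {"hand": 1, "tx": 0, "ty": 3, "tz": 0, "roll": 0}, {"hand": 1, "tx": 0, "ty": 2, "tz": 0, "roll": 0}, {"hand": 1, "tx": 0, "ty": 0, "tz": 0, "roll": 0}])

```text
t: 11.55
position: [536.9, 7.7, 66.5]
orientation: [0.0, 0.037, 0.999, 0.0]
ft_force: [0.3, -3.7, 2.9]
gripper_width: 0.134
grip_force: 60.0
```

Run:
```python
from h import *
s=bot.observe();print(s["position"],s["ft_force"],s["ft_torque"])
```

```text
[536.88165001   7.69034947  66.49686762] [ 0.28492409 -3.67022658  2.93858608] [-0.71714472 -0.06036462  0.02539851]
```

>>> jog_arm(increments=[{"hand": 1, "tx": 0, "ty": 0, "tz": -0.5, "roll": 0}, {"hand": 1, "tx": 0, "ty": 3, "tz": 0, "roll": 0}, {"hand": 1, "tx": 0, "ty": 3, "tz": 0, "roll": 0}, {"hand": 1, "tx": 0, "ty": 3, "tz": 0, "roll": 0}, {"hand": 1, "tx": 0, "ty": 3, "tz": 0, "roll": 0}, {"hand": 1, "tx": 0, "ty": 3, "tz": 0, "roll": 0}, {"hand": 1, "tx": 0, "ty": 3, "tz": 0, "roll": 0}, {"hand": 1, "tx": 0, "ty": 3, "tz": 0, "roll": 0}])

```text
t: 12.35
position: [538.1, 28.7, 66.5]
orientation: [-0.0, 0.037, 0.999, 0.0]
ft_force: [-1.6, -2.8, -1.8]
gripper_width: 0.125
grip_force: 59.5
```

Run:
```python
from h import *
s=bot.observe();print(s["position"],s["ft_force"],s["ft_torque"])
```

```text
[538.09211747  28.68672215  66.53658819] [-1.5838344  -2.80833814 -1.7645412 ] [-0.52512998 -0.1134176  -0.00091673]
```

>>> jog_arm(increments=[{"hand": 1, "tx": 0, "ty": 4, "tz": 0, "roll": 0}, {"hand": 1, "tx": 0, "ty": 4, "tz": 0, "roll": 0}, {"hand": 1, "tx": 0, "ty": 4, "tz": 0, "roll": 0}, {"hand": 1, "tx": 0, "ty": 4, "tz": 0, "roll": 0}, {"hand": 1, "tx": 0, "ty": 4, "tz": 0, "roll": 0}, {"hand": 1, "tx": 0, "ty": 4, "tz": 0, "roll": 0}, {"hand": 1, "tx": 0, "ty": 4, "tz": 0, "roll": 0}, {"hand": 1, "tx": 0, "ty": 2, "tz": 0, "roll": 0}])

```text
t: 13.15
position: [540.3, 58.8, 66.5]
orientation: [-0.0, 0.037, 0.999, 0.0]
ft_force: [-0.3, -2.1, -2.6]
gripper_width: 0.13
grip_force: 59.2
```

Run:
```python
from h import *
s=bot.observe();print(s["position"],s["ft_force"],s["ft_torque"])
```

```text
[540.31388241  58.75754526  66.54116043] [-0.29028731 -2.12590829 -2.59697147] [-0.42640932 -0.1094129  -0.09669651]
```

>>> jog_arm(increments=[{"hand": 1, "tx": 0, "ty": 4, "tz": 0, "roll": 0}, {"hand": 1, "tx": 0, "ty": 4, "tz": 0, "roll": 0}, {"hand": 1, "tx": 0, "ty": 4, "tz": 0, "roll": 0}, {"hand": 1, "tx": 0, "ty": 4, "tz": 0, "roll": 0}, {"hand": 1, "tx": 0, "ty": 4, "tz": 0, "roll": 0}, {"hand": 1, "tx": 0, "ty": 3, "tz": 0, "roll": 0}, {"hand": 1, "tx": 0, "ty": 3, "tz": 0, "roll": 0}, {"hand": 1, "tx": 0, "ty": 2, "tz": 0, "roll": 0}])

```text
t: 13.95
position: [542.5, 86.5, 66.6]
orientation: [-0.0, 0.037, 0.999, 0.0]
ft_force: [-0.6, -0.4, -4.9]
gripper_width: 0.131
grip_force: 58.9
```

Run:
```python
from h import *
s=bot.observe();print(s["position"],s["ft_force"],s["ft_torque"])
```

```text
[542.46142058  86.48469337  66.64747281] [-0.63087836 -0.35400122 -4.92767258] [-0.27586296  0.00171773 -0.00636847]
```

Now 1 mm rows toward the contacts.

>>> jog_arm(increments=[{"hand": 1, "tx": 0, "ty": 1, "tz": 0.3, "roll": 0}, {"hand": 1, "tx": 0, "ty": 1, "tz": 0, "roll": 0}, {"hand": 1, "tx": 0, "ty": 1, "tz": 0, "roll": 0}, {"hand": 1, "tx": 0, "ty": 1, "tz": 0, "roll": 0}, {"hand": 1, "tx": 0, "ty": 1, "tz": 0, "roll": 0}, {"hand": 1, "tx": 0, "ty": 1, "tz": 0, "roll": 0}, {"hand": 1, "tx": 0, "ty": 0, "tz": 0, "roll": 0}, {"hand": 1, "tx": 0, "ty": 0, "tz": 0, "roll": 0}])

```text
t: 14.75
position: [543.1, 92.3, 66.6]
orientation: [0.0, 0.037, 0.999, 0.0]
ft_force: [0.4, -1.5, -3.9]
gripper_width: 0.132
grip_force: 59.1
```

Run:
```python
from h import *
s=bot.observe();print(s["position"],s["ft_force"],s["ft_torque"])
```

```text
[543.1495759   92.29559402  66.55564773] [ 0.41474355 -1.49542454 -3.89669392] [-0.25775916 -0.13321543 -0.05860393]
```

>>> jog_arm(increments=[{"hand": 1, "tx": 0, "ty": 1, "tz": 0, "roll": 0}, {"hand": 1, "tx": 0, "ty": 1, "tz": 0, "roll": 0}, {"hand": 1, "tx": 0, "ty": 1, "tz": 0, "roll": 0}, {"hand": 1, "tx": 0, "ty": 0, "tz": 0, "roll": 0}, {"hand": 1, "tx": 0, "ty": 0, "tz": 0, "roll": 0}, {"hand": 1, "tx": 0, "ty": 0, "tz": 0, "roll": 0}, {"hand": 1, "tx": 0, "ty": 0, "tz": 0, "roll": 0}, {"hand": 1, "tx": 0, "ty": 0, "tz": 0, "roll": 0}])

```text
t: 15.55
position: [543.3, 94.2, 66.8]
orientation: [-0.0, 0.037, 0.999, -0.001]
ft_force: [-2.2, -5.8, -1.8]
gripper_width: 0.133
grip_force: 59.4
```

Run:
```python
from h import *
s=bot.observe();print(s["position"],s["ft_force"],s["ft_torque"])
```

```text
[543.30901223  94.16795457  66.79350809] [-2.20255833 -5.76167647 -1.84093318] [-1.08864304  0.09950636  0.07815743]
```

>>> jog_arm(increments=[{"hand": 1, "tx": 0, "ty": 0.7, "tz": 0, "roll": 0}, {"hand": 1, "tx": 0, "ty": 0.7, "tz": 0, "roll": 0}, {"hand": 1, "tx": 0, "ty": 0.6, "tz": 0, "roll": 0}, {"hand": 1, "tx": 0, "ty": 0, "tz": 0, "roll": 0}, {"hand": 1, "tx": 0, "ty": 0, "tz": 0, "roll": 0}, {"hand": 1, "tx": 0, "ty": 0, "tz": 0, "roll": 0}, {"hand": 1, "tx": 0, "ty": 0, "tz": 0, "roll": 0}, {"hand": 1, "tx": 0, "ty": 0, "tz": 0, "roll": 0}])

```text
t: 16.35
position: [543.5, 95.6, 66.9]
orientation: [-0.0, 0.037, 0.999, -0.002]
ft_force: [-1.8, -6.9, -1.5]
gripper_width: 0.133
grip_force: 59.4
```

Run:
```python
from h import *
s=bot.observe();print(s["position"],s["ft_force"],s["ft_torque"])
```

```text
[543.47287128  95.63537567  66.86884141] [-1.76917892 -6.941128   -1.45896461] [-1.38164776  0.1474864   0.02033225]
```

>>> jog_arm(increments=[{"hand": 1, "tx": 0, "ty": 0.7, "tz": 0, "roll": 0}, {"hand": 1, "tx": 0, "ty": 0.7, "tz": 0, "roll": 0}, {"hand": 1, "tx": 0, "ty": 0.6, "tz": 0, "roll": 0}, {"hand": 1, "tx": 0, "ty": 0, "tz": 0, "roll": 0}, {"hand": 1, "tx": 0, "ty": 0, "tz": 0, "roll": 0}, {"hand": 1, "tx": 0, "ty": 0, "tz": 0, "roll": 0}, {"hand": 1, "tx": 0, "ty": 0, "tz": 0, "roll": 0}, {"hand": 1, "tx": 0, "ty": 0, "tz": 0, "roll": 0}])

```text
t: 17.15
position: [543.6, 97.6, 66.8]
orientation: [-0.0, 0.037, 0.999, -0.002]
ft_force: [-1.3, -7.7, -0.8]
gripper_width: 0.132
grip_force: 59.4
```

Run:
```python
from h import *
s=bot.observe();print(s["position"],s["ft_force"],s["ft_torque"])
```

```text
[543.60958771  97.59729752  66.76989926] [-1.32457394 -7.70257611 -0.79475909] [-1.23573395  0.15253432  0.01282055]
```

>>> jog_arm(increments=[{"hand": 1, "tx": 0, "ty": 0.5, "tz": 0, "roll": 0}, {"hand": 1, "tx": 0, "ty": 0.5, "tz": 0, "roll": 0}, {"hand": 1, "tx": 0, "ty": 0, "tz": 0, "roll": 0}, {"hand": 1, "tx": 0, "ty": 0, "tz": 0, "roll": 0}, {"hand": 1, "tx": 0, "ty": 0, "tz": 0, "roll": 0}, {"hand": 1, "tx": 0, "ty": 0, "tz": 0, "roll": 0}, {"hand": 1, "tx": 0, "ty": 0, "tz": 0, "roll": 0}, {"hand": 1, "tx": 0, "ty": 0, "tz": 0, "roll": 0}])

```text
t: 17.95
position: [543.7, 98.4, 66.8]
orientation: [-0.0, 0.037, 0.999, -0.002]
ft_force: [-1.1, -7.4, -1.9]
gripper_width: 0.132
grip_force: 59.4
```

Run:
```python
from h import *
s=bot.observe();print(s["position"],s["ft_force"],s["ft_torque"])
a=imaging.grab_frame("scene")
cv2.imwrite("pics/m5.png",cv2.resize(a[130:250,190:330],None,fx=5,fy=5,interpolation=cv2.INTER_CUBIC))
```

```text
[543.70130659  98.44844982  66.83096775] [-1.05263372 -7.38975835 -1.8957163 ] [-1.3428752   0.08926864  0.06502382]
```

View pics/m5.png

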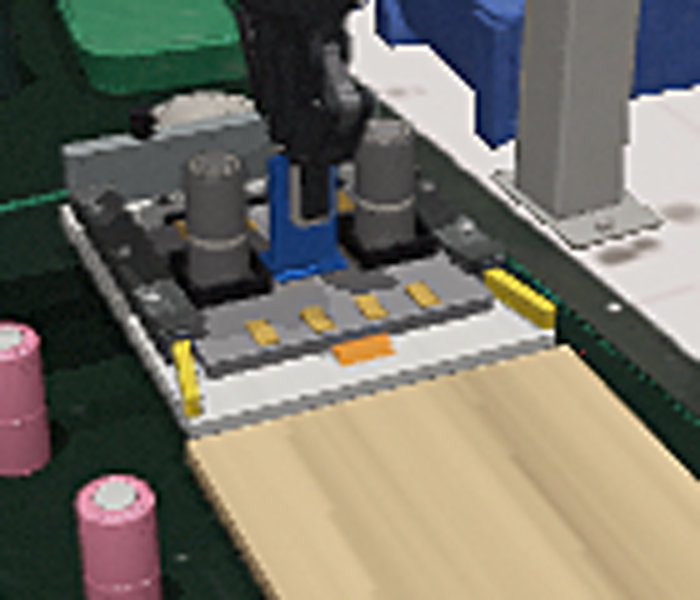

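The carrier is under the rails with the orange catch visible right behind its trailing edge at (362,348); both cells are standing. I'll ease back to check that the catch holds.

>>> jog_arm(increments=[{"hand": 1, "tx": 0, "ty": -0.7, "tz": 0, "roll": 0}, {"hand": 1, "tx": 0, "ty": -0.7, "tz": 0, "roll": 0}, {"hand": 1, "tx": 0, "ty": -0.7, "tz": 0, "roll": 0}, {"hand": 1, "tx": 0, "ty": -0.7, "tz": 0, "roll": 0}, {"hand": 1, "tx": 0, "ty": -0.7, "tz": 0, "roll": 0}, {"hand": 1, "tx": 0, "ty": -0.5, "tz": 0, "roll": 0}, {"hand": 1, "tx": 0, "ty": 0, "tz": 0, "roll": 0}, {"hand": 1, "tx": 0, "ty": 0, "tz": 0, "roll": 0}])

```text
t: 18.8
position: [543.4, 96.1, 66.5]
orientation: [0.0, 0.037, 0.999, -0.0]
ft_force: [1.1, -4.2, -3.9]
gripper_width: 0.133
grip_force: 59.2
```

Run:
```python
from h import *
s=bot.observe();print(s["position"],s["ft_force"],s["ft_torque"])
```

```text
[543.43813418  96.11361969  66.54026942] [ 1.11903558 -4.21983967 -3.92998276] [-0.68335339 -0.16040971 -0.04141182]
```

>>> jog_arm(increments=[{"hand": 1, "tx": 0, "ty": -0.5, "tz": 0, "roll": 0}, {"hand": 1, "tx": 0, "ty": -0.5, "tz": 0, "roll": 0}, {"hand": 1, "tx": 0, "ty": -0.5, "tz": 0, "roll": 0}, {"hand": 1, "tx": 0, "ty": -0.5, "tz": 0, "roll": 0}, {"hand": 1, "tx": 0, "ty": 0, "tz": 0, "roll": 0}, {"hand": 1, "tx": 0, "ty": 0, "tz": 0, "roll": 0}, {"hand": 1, "tx": 0, "ty": 0, "tz": 0, "roll": 0}, {"hand": 1, "tx": 0, "ty": 0, "tz": 0, "roll": 0}])

```text
t: 19.6
position: [543.4, 95.7, 66.7]
orientation: [0.0, 0.037, 0.999, 0.002]
ft_force: [2.4, 6.0, -5.0]
gripper_width: 0.133
grip_force: 59.2
```

Run:
```python
from h import *
s=bot.observe();print(s["position"],s["ft_force"],s["ft_torque"])
```

```text
[543.37907482  95.71517772  66.65975692] [ 2.36097459  6.0234558  -5.03444084] [ 0.60271504 -0.34029255 -0.04502352]
```

The catch holds: at y = 95.7 it resists with 6 N. I'll relax to neutral, then release.

>>> jog_arm(increments=[{"hand": 1, "tx": 0.3, "ty": 0.7, "tz": 0.3, "roll": 0}, {"hand": 1, "tx": 0, "ty": 0.6, "tz": 0, "roll": 0}, {"hand": 1, "tx": 0, "ty": 0, "tz": 0, "roll": 0}, {"hand": 0.85, "tx": 0, "ty": 0, "tz": 0, "roll": 0}, {"hand": 0.8, "tx": 0, "ty": 0, "tz": 0, "roll": 0}, {"hand": 0.6, "tx": 0, "ty": 0, "tz": 0, "roll": 0}, {"hand": 0.4, "tx": 0, "ty": 0, "tz": 0, "roll": 0}, {"hand": 0.3, "tx": 0, "ty": 0, "tz": 0, "roll": 0}])

```text
t: 20.4
position: [543.0, 95.3, 66.4]
orientation: [0.0, 0.037, 0.999, -0.0]
ft_force: [0.3, 0.5, 0.2]
gripper_width: 0.691
grip_force: 0.0
```

>>> jog_arm(increments=[{"hand": 0.3, "tx": 0, "ty": 0, "tz": 0, "roll": 0}, {"hand": 0.3, "tx": 0, "ty": 0, "tz": -5, "roll": 0}, {"hand": 0.3, "tx": 0, "ty": 0, "tz": -10, "roll": 0}, {"hand": 0.3, "tx": 0, "ty": 0, "tz": -20, "roll": 0}, {"hand": 0.3, "tx": 0, "ty": 0, "tz": -25, "roll": 0}, {"hand": 0.3, "tx": 0, "ty": 0, "tz": -25, "roll": 0}, {"hand": 0.3, "tx": 0, "ty": 0, "tz": -20, "roll": 0}, {"hand": 0.3, "tx": 0, "ty": 0, "tz": 0, "roll": 0}])

```text
t: 21.2
position: [545.6, 95.6, 176.2]
orientation: [0.004, 0.037, 0.999, 0.0]
ft_force: [0.9, 1.1, 0.9]
gripper_width: 0.701
grip_force: 0.0
```

Run:
```python
from h import *
s=bot.observe();print(s["position"],s["ft_force"],s["gripper_width"])
a=imaging.grab_frame("scene")
cv2.imwrite("pics/m6.png",cv2.resize(a[130:250,190:330],None,fx=5,fy=5,interpolation=cv2.INTER_CUBIC))
```

```text
[545.55005591  95.58996666 176.19252953] [0.92671271 1.10846305 0.87837443] 0.7013208310553187
```

View pics/m6.png

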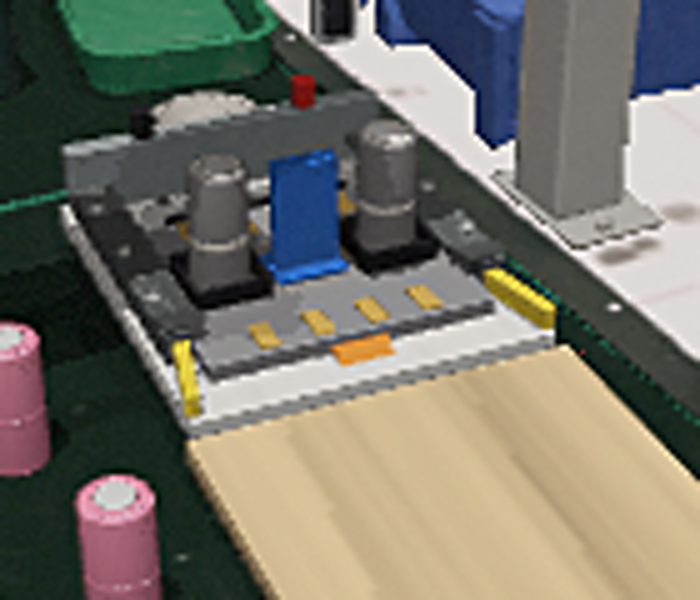

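The carrier sits in the dock under the rails, with the catch up behind it at (362,348). Both cells are standing and the gripper is well clear, so I'm handing in.

```bash
python3 -c "
from plant import order
print(order.hand_in())"
```

```text
the job is handed in; nothing more can be done
None
```

The loaded carrier is in the dock under its rails with both cells standing; the orange catch held against a 6 N pull-back. I then let go, and the job was handed in at about 21 s; no verdict was returned.

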